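Unlock and unpack the sample-jar carrier

TASK

Unpack the jar carrier on the table: slide its red transport lock all the way back to its open stop, lift the orange-handled hold-down bar off and lay it flat inside the orange outline on its rubber mat, then stand each sample jar upright in the rack bay of its lid's colour. When all the jars are put away, slide the lock of the empty carrier fully home again; leave the other things on the table where they are.

Things in the scene. Friction and masses are not known exactly. Their poses are not given: they have to be found in the camera images.
- carrier: Aluminium jar carrier, fixed. Origin: on the table, mid jar space. Base 146 mm (x), y -137 to 90 mm; floor 12 mm up, rims to 24 mm at x = +-70 mm; jars stand at x = +-40, y = +-31 mm. End walls at y = +-70 mm (86 mm wide, 10 thick, 86 high) carry the hold-down bar between ears and a stop at y = 85, all 92 high (3 mm play). Grey lock housing: x -81 to 31, y -134 to -92 mm, 88 mm high.
- lock (a joint): Travel of the lock along the carrier's -x on its housing, m: 0 = fully home (its steel tongue, 30 mm wide, lies 3 mm above the end of the hold-down bar and keeps it down), 0.055 = the open stop (tongue clear of the bar). About 2.5 N of friction, no spring: it stays where it is left. It starts within 6 mm of home.
- lock_grip (a point): Middle of the lock's red upright grip, 22 x 22 mm across and 36 mm high, 126 mm above the table (the grip's top is 16 mm higher). It moves with the lock; axes as the carrier's. With the lock home it is at x = 0, y = -116 mm of the carrier.
- hold_down: Loose hold-down bar, 0.14 to 0.28 kg: steel plate 66 mm (x) by 154 mm (y) by 6 mm with an orange upright grip fin in its middle, 14 mm thick (x), 60 mm long (y), from 6 to 66 mm above the underside. Origin: centre of the underside; z up. In the carrier its underside is 86 mm above the table, 6 mm over the jar lids, its axes along the carrier's.
- bar_mat: The hold-down bar's own place: black rubber mat, fixed, 190 mm (x) by 98 mm (y), 4 mm thick, with an orange outline 174 x 84 mm inside. Origin: on the table under its centre. The bar lies here with its long axis (y) along the mat's x, either way round.
- rack: White storage rack, fixed: a board 110 mm (x) by 250 mm (y), 8 mm thick, with four bays side by side along y, 61 mm apart, parted by dividers 3 mm thick that rise to 22 mm above the table; bays are open to -x. Origin: on the table under its centre. Which bay has which colour changes. Keep the wrist off the filling nozzle that hangs 0.18 m up, 0.24 m to the left of the rack's middle.
- jar_red: Sample jar with a red lid, 46 mm in diameter, 68 mm high, 0.1 to 0.2 kg, loose; None if it is not there in this start. Origin: centre of its underside; z up.
- jar_yellow: Sample jar with a yellow lid, 46 mm in diameter, 68 mm high, 0.1 to 0.2 kg, loose; None if it is not there in this start. Origin: centre of its underside; z up.
- jar_green: Sample jar with a green lid, 46 mm in diameter, 68 mm high, 0.1 to 0.2 kg, loose; None if it is not there in this start. Origin: centre of its underside; z up.
- jar_blue: Sample jar with a blue lid, 46 mm in diameter, 68 mm high, 0.1 to 0.2 kg, loose; None if it is not there in this start. Origin: centre of its underside; z up.
- bay_red: The red inlay, with an upright red tab at its far end (22 mm high, 51 mm from the origin along +x), that marks the rack bay of the jar with the red lid; fixed. Inlay 100 mm (x) by 56 mm (y). Origin: middle of its underside, 8 mm above the table; the jar stands on its top face, 2 mm above the origin. Axes as the rack's.
- bay_yellow: The yellow inlay, with an upright yellow tab at its far end (22 mm high, 51 mm from the origin along +x), that marks the rack bay of the jar with the yellow lid; fixed. Inlay 100 mm (x) by 56 mm (y). Origin: middle of its underside, 8 mm above the table; the jar stands on its top face, 2 mm above the origin. Axes as the rack's.
- bay_green: The green inlay, with an upright green tab at its far end (22 mm high, 51 mm from the origin along +x), that marks the rack bay of the jar with the green lid; fixed. Inlay 100 mm (x) by 56 mm (y). Origin: middle of its underside, 8 mm above the table; the jar stands on its top face, 2 mm above the origin. Axes as the rack's.
- bay_blue: The blue inlay, with an upright blue tab at its far end (22 mm high, 51 mm from the origin along +x), that marks the rack bay of the jar with the blue lid; fixed. Inlay 100 mm (x) by 56 mm (y). Origin: middle of its underside, 8 mm above the table; the jar stands on its top face, 2 mm above the origin. Axes as the rack's.
- beaker: Steel beaker, 67 mm wide, 78 mm high; a loose bystander, to be left alone. Origin: centre of its underside.
- dropper: Brown dropper bottle, 33 mm wide, 102 mm high; a loose bystander, to be left alone. Origin: centre of its underside.
- spanner: Steel spanner lying flat, 169 mm long (y), 9 mm high; a loose bystander, to be left alone. Origin: centre of its underside.

How it is judged (in metres and radians):
On the way, in this order (a step that is already met when the one before it is completed fails the run):
1. the lock is slid to its open stop while the hold-down bar still lies in the carrier (value of joint lock above 0.051 m and z of hold_down in the frame of carrier between 0.08 and 0.096 m and z of each of jar_red, jar_yellow, jar_green, jar_blue in the frame of carrier below 0.03 m), for 0.2 s.
2. the hold-down bar lies on its mat, inside the outline, with the jars still standing in the carrier (x of hold_down in the frame of bar_mat between -0.018 and 0.018 m and y of hold_down in the frame of bar_mat between -0.018 and 0.018 m and angle between the y axis of hold_down and the x axis of bar_mat, either way round below 0.2 rad and z of hold_down in the frame of bar_mat below 0.01 m and angle between hold_down's own z axis and vertical below 0.08 rad and linear speed of hold_down below 0.03 m/s and z of each of jar_red, jar_yellow, jar_green, jar_blue in the frame of carrier below 0.03 m), for 0.2 s.
3. every jar that is there stands in the bay of its colour, the lock still open (x of jar_red in the frame of bay_red between -0.027 and 0.027 m and y of jar_red in the frame of bay_red between -0.012 and 0.012 m and z of jar_red in the frame of bay_red below 0.007 m and angle between each of jar_red, jar_yellow, jar_green, jar_blue's own z axis and vertical below 0.1 rad and linear speed of each of jar_red, jar_yellow, jar_green, jar_blue below 0.03 m/s and x of jar_yellow in the frame of bay_yellow between -0.027 and 0.027 m and y of jar_yellow in the frame of bay_yellow between -0.012 and 0.012 m and z of jar_yellow in the frame of bay_yellow below 0.007 m and x of jar_green in the frame of bay_green between -0.027 and 0.027 m and y of jar_green in the frame of bay_green between -0.012 and 0.012 m and z of jar_green in the frame of bay_green below 0.007 m and x of jar_blue in the frame of bay_blue between -0.027 and 0.027 m and y of jar_blue in the frame of bay_blue between -0.012 and 0.012 m and z of jar_blue in the frame of bay_blue below 0.007 m and value of joint lock above 0.045 m), for 0.2 s.
4. the lock is slid fully home again (value of joint lock below 0.005 m), for 0.2 s.
At the end, for the whole second after the job is handed in: Every jar present stands upright on the floor of the bay of its lid's colour (within 12 mm of the bay's middle across and 27 mm along it), the hold-down bar lies flat on its mat within 18 mm of the middle along each side and 0.2 rad of its direction, and the lock is within 5 mm of fully home (x of jar_red in the frame of bay_red between -0.027 and 0.027 m and y of jar_red in the frame of bay_red between -0.012 and 0.012 m and z of jar_red in the frame of bay_red below 0.007 m and angle between each of jar_red, jar_yellow, jar_green, jar_blue's own z axis and vertical below 0.1 rad and linear speed of each of jar_red, jar_yellow, jar_green, jar_blue, hold_down below 0.03 m/s and x of jar_yellow in the frame of bay_yellow between -0.027 and 0.027 m and y of jar_yellow in the frame of bay_yellow between -0.012 and 0.012 m and z of jar_yellow in the frame of bay_yellow below 0.007 m and x of jar_green in the frame of bay_green between -0.027 and 0.027 m and y of jar_green in the frame of bay_green between -0.012 and 0.012 m and z of jar_green in the frame of bay_green below 0.007 m and x of jar_blue in the frame of bay_blue between -0.027 and 0.027 m and y of jar_blue in the frame of bay_blue between -0.012 and 0.012 m and z of jar_blue in the frame of bay_blue below 0.007 m and x of hold_down in the frame of bar_mat between -0.018 and 0.018 m and y of hold_down in the frame of bar_mat between -0.018 and 0.018 m and angle between the y axis of hold_down and the x axis of bar_mat, either way round below 0.2 rad and z of hold_down in the frame of bar_mat below 0.01 m and angle between hold_down's own z axis and vertical below 0.08 rad and value of joint lock below 0.005 m); the robot touches nothing.
It fails at once if another thing on the table (beaker, dropper bottle, spanner) is moved more than 4 cm (distance of any of beaker, dropper, spanner from where it was at the start of the episode above 0.04 m).
Of jar_red, jar_yellow, jar_green, jar_blue only 3 to 4 are there at a start; the rules pass over those that are not, and their reading is None.
At some moment in a run one of hold_down may be knocked a few centimetres aside while the robot is not near it.
Once in a run the grip may slacken for a moment while it holds something.
It also fails if it takes over 208 s, if anything falls off the work surface, if the arm or the gripper's body presses on something with over 40 N, if the wrist force passes 120 N, or if a joint passes its speed limit or range.

ROBOT

A 6-joint arm with a two-finger parallel gripper is mounted at the origin on a cart in front of the work surface, level with it; the furniture and walls round the work are solid. World frame = base frame: x ahead of the robot, y to its left, z up, the work surface at z = 0. Lengths are in mm, angles in rad, forces in N, time in s.
With the tool pointing down it reaches from about 275 to 750 mm from the base axis. Payload 10.2 kg.
Tool frame: the origin (TCP) lies midway between the tips of the shut fingers; the grasp point (between the pads) lies 19 mm behind it; z points along the fingers, y is the direction in which the jaws open and shut (so a half turn about z gives the same grasp; the last joint's range is limited). The gripper opens to 85 mm and grips with 20 to 120 N. Pads are 22 mm wide; open, the fingers measure 114 mm over their backs; the gripper's body (76 mm by 85 mm) begins 54 mm behind the grasp point. The pads swing forward as they close: fully open they stand 13 mm farther back than shut.
Start: joints at [-1.484, 0.313, 1.498, -0, 1.331, -0.223], TCP at [160.043, -500.017, 231.294] pointing down, gripper open.
Joint ranges: [-2.94, 2.94], [-0.97, 2.17], [0.19, 2.56], [-1.23, 4.37], [0.02, 3.11], [-2.88, 2.88]. Speed limits (rad/s): [2.39, 2.39, 3.01, 3.14, 3.14, 3.14].

INTERFACE

Orientations are given as a unit quaternion [w, x, y, z].
In Python, from rig import sense, optics, ctrl gives the robot as it stands.
- The arm moves only by the tool play_rows, never from a script. Its argument "plan" is a list of rows, each a list of 7 numbers: the shift along the world's x, y, z in mm, then the turn, a rotation vector about the world's x, y, z in rad, then the opening, from -1 (shut) to 1 (fully open), so that 0 is half open. A call has 1 to 5 rows; each row shifts and turns the pose as measured when the row begins; what a row does not reach is not made up. A row lasts 1/12 s, in which the tool goes at most 41.7 mm and 7.16 degrees, less where a joint would pass 70% of its speed; a pose out of reach is approached as far as the arm can. A call is refused whole if a number of a shift passes 41.7 or a number of a turn 0.125, either way. A call with a gripper value outside its range is refused whole. The fingers move at their own pace and stop on an object; "grip_force" is the grip in N (left out, the last holds). Time passes only in rows, so rows that do not move let the fingers close. It gives the time, the measured TCP pose, the force and the opening at its end, in the units of the state.
- sense(): the state, without advancing time (a new reading comes with each control period).
- optics.capture(name): name is "scene" or "top" or "wrist"; returns a dict with "img" (400x640x3 uint8, blue, green, red), "fx", "fy", "cx", "cy" (pixels), "world_to_cam" (4x4, takes a point from world to camera coordinates). Camera axes: x right, y up, looking along -z (the intrinsics and any distortion apply to the point x, -y, -z); pixel columns grow to the right and rows downward; lengths in mm; the calibration is good to about 2 mm. A picture is of the moment at which its call begins. There is no depth.
- ctrl.finish_job(): hands the job in, once; it reports no verdict.
The state is a dict: "time_s": time; "joints": joint angles; "dq": joint speeds; "tau": joint torques, N m; "eef_pos": TCP position; "ee_rot": TCP orientation; "force": force on the tool from outside, world axes, zero at the start; "wrist_torque": the same for the moment, N m; "grip_width": opening from 0.0 (shut) to 1.0 (fully open).
Only numpy, scipy, OpenCV 4.12 (cv2) and the standard library are available. Lean on these libraries where they do the work, as an engineer would, in place of code of your own. Each camera call takes 0.05 s, during which the arm holds its last target. There are 200 camera calls.

## Working session

There is one attempt and no reset: what is moved stays moved. The work goes in short steps, Python scripts to look and compute and a tool call to move; the robot and the scene stay as the last step left them, time stands still between calls to the robot, and variables do not carry over. Pictures are saved under pics/ and viewed, about 12 in all and at most 16, crops included, and the job is handed in when it is done.

Besides the shell and the picture viewer there is one more tool, called after "Emit:" by a JSON object that holds its "fn" and its "kwargs". play_rows: Moves the arm, as the interface text tells. Its arguments: {"type":"object","properties":{"plan":{"type":"array"},"grip_force":{"type":"number"}},"required":["plan"]}

```bash
mkdir -p pics; ls; cat > h.py <<'E'
import numpy as np, cv2
from rig import sense, optics, ctrl
def cap(name,fn):
    c=optics.capture(name); cv2.imwrite('pics/'+fn+'.png',c['img']); 
    import pickle; pickle.dump(c,open('pics/'+fn+'.pkl','wb')); return c
def load(fn):
    import pickle; return pickle.load(open('pics/'+fn+'.pkl','rb'))
def px2w(c,u,v,z):
    T=np.array(c['world_to_cam']);R=T[:3,:3];o=-R.T@T[:3,3]
    d=R.T@np.array([(u-c['cx'])/c['fx'],-(v-c['cy'])/c['fy'],-1.])
    return (o+d*(z-o[2])/d[2]).round(1)
def w2px(c,p):
    T=np.array(c['world_to_cam']);q=T[:3,:3]@np.array(p,float)+T[:3,3]
    return (c['cx']+c['fx']*q[0]/-q[2], c['cy']-c['fy']*q[1]/-q[2])
E
python3 - <<'E'
from h import *
for n in ('top','scene'):
    c=cap(n,n+'0'); print(n,[k for k in c],c['fx'],c['fy'],c['cx'],c['cy'],np.array(c['world_to_cam']).round(3).tolist())
    for k in c:
        if k not in('img','fx','fy','cx','cy','world_to_cam'): print(k,c[k])
a=load('top0')['img']; cv2.imwrite('pics/t.png',cv2.resize(a,(800,500),interpolation=cv2.INTER_CUBIC))
print(sense())
E
```

```text
pics
top ['img', 'fx', 'fy', 'cx', 'cy', 'world_to_cam'] 416.0969654079909 416.0969654079909 318.6660865729009 194.98846919326556 [[0.027, -1.0, -0.008, 136.225], [0.992, 0.026, 0.124, -529.817], [-0.124, -0.011, 0.992, -1286.499], [0.0, 0.0, 0.0, 1.0]]
scene ['img', 'fx', 'fy', 'cx', 'cy', 'world_to_cam'] 390.9775842326429 390.9775842326429 317.56190904279373 206.48896919418314 [[0.487, -0.874, 0.006, -146.699], [0.439, 0.251, 0.863, -349.014], [-0.755, -0.417, 0.506, -803.994], [0.0, 0.0, 0.0, 1.0]]
{'time_s': 0.1, 'joints': array([-1.48439132e+00,  3.13359625e-01,  1.49835019e+00,  1.57945495e-05,
        1.33097175e+00, -2.23413503e-01]), 'dq': array([ 0.00233993, -0.00209888, -0.00329962,  0.00062404, -0.00158186,
        0.00117011]), 'tau': array([ 1.44277241e-03, -4.12903833e+01, -2.60145950e+01, -2.39129395e-04,
        2.99731793e-03,  1.66956045e-05]), 'eef_pos': array([ 160.03116577, -499.78529885,  230.81401952]), 'ee_rot': array([-5.42653639e-04,  9.88025680e-01,  1.54288561e-01,  4.49206019e-05]), 'force': array([0.10589054, 0.43566565, 0.59266993]), 'wrist_torque': array([-0.02035441, -0.06511588, -0.00408739]), 'grip_width': 1.0007256415587953}
```

View pics/t.png

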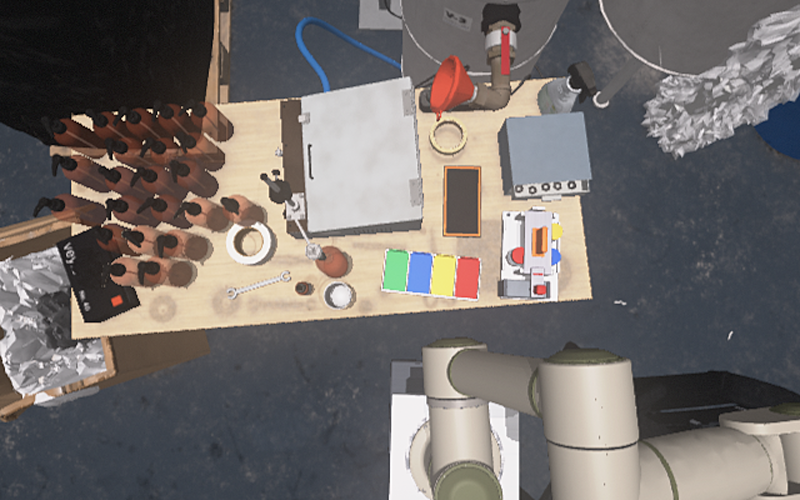

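View pics/scene0.png

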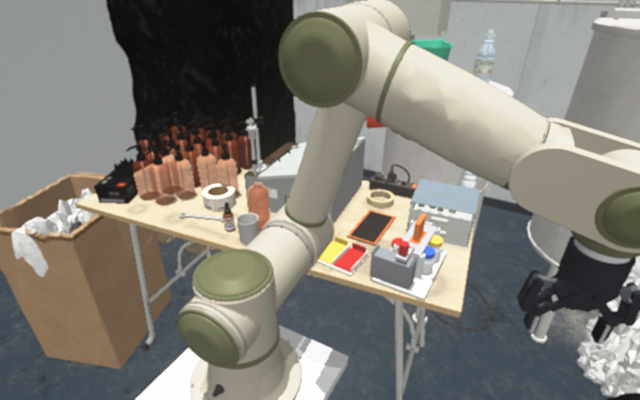

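The top view shows the rack (green, blue, yellow, red from left to right), the mat at about (462,200), and the carrier at about (535,255) in the 800 px view. The lock faces the robot. I'll enlarge that area.

```bash
python3 - <<'E'
from h import *
a=load('top0')['img'][125:245,300:480]; cv2.imwrite('pics/t2.png',cv2.resize(a,(792,528),interpolation=cv2.INTER_CUBIC))
E
```

```text
(no output)
```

View pics/t2.png

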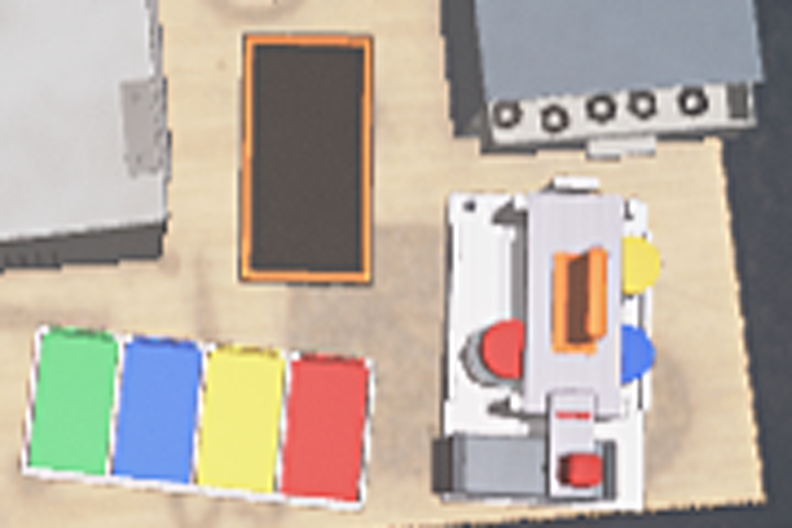

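The crop is 4.4x with its origin at (300,125). It shows the red jar at carrier (-,-), yellow at (+,+) and blue at (+,-). The fourth slot is empty, so there is no green jar. The lock grip is at crop (580,468), and the bar plate spans (527,192) to (620,415).

```bash
python3 - <<'E'
from h import *
c=load('top0'); P=lambda x,y,z:px2w(c,300+x/4.4,125+y/4.4,z)
def show(n,pts,z):
    w=np.array([P(*p,z) for p in pts]); print(n,w[:,:2].tolist(),'mean',w.mean(0)[:2].round(1))
show('mat',[(243,34),(373,34),(372,282),(239,282)],4)
show('bar',[(527,193),(622,194),(619,415),(527,411)],92)
show('fin',[(556,248),(607,248),(601,350),(553,352)],152)
show('carrier rimL/R',[(448,195),(649,200),(643,508),(443,490)],18)
show('grip',[(580,458)],142)
show('housing',[(443,436),(611,445)],88)
for n,p in dict(green=[(43,332),(119,338),(107,474),(30,468)],blue=[(126,338),(202,345),(192,482),(112,475)],yellow=[(208,347),(285,352),(277,492),(196,483)],red=[(292,358),(370,362),(360,501),(281,493)]).items(): show(n,p,10)
show('lids red,yellow,blue',[(505,348),(640,264),(633,354)],80)
E
```

```text
mat [[740.1, 35.5], [742.6, -61.9], [554.6, -62.6], [552.0, 35.4]] mean [647.3 -13.4]
bar [[607.0, -156.4], [608.0, -222.0], [454.7, -218.5], [455.8, -155.9]] mean [ 531.4 -188.2]
fin [[559.0, -161.3], [559.9, -194.7], [492.4, -190.2], [490.3, -159.0]] mean [ 525.4 -176.3]
carrier rimL/R [[618.5, -115.8], [618.6, -262.9], [393.8, -256.1], [402.8, -112.7]] mean [ 508.4 -186.9]
grip [[422.2, -178.7]] mean [ 422.2 -178.7]
housing [[437.4, -99.5], [434.3, -214.0]] mean [ 435.8 -156.8]
green [[510.4, 178.8], [507.5, 123.0], [408.0, 129.3], [410.8, 185.3]] mean [459.2 154.1]
blue [[507.6, 117.9], [503.9, 62.2], [403.9, 67.5], [407.4, 125.6]] mean [455.7  93.3]
yellow [[502.6, 57.7], [500.4, 1.4], [398.3, 5.8], [403.2, 64.6]] mean [451.1  32.4]
red [[496.1, -3.8], [494.7, -60.7], [393.5, -54.2], [397.7, 2.9]] mean [445.5 -29. ]
lids red,yellow,blue [[499.9, -143.6], [561.2, -237.5], [498.1, -232.0]] mean [ 519.7 -204.4]
```

Emit:
{"fn": "play_rows", "kwargs": {"plan": [[25, 30, 0, 0, 0, -0.11, 1], [25, 30, 0, 0, 0, -0.1, 1], [25, 30, 0, 0, 0, -0.1, 1], [25, 30, 0, 0, 0, 0, 1], [25, 30, 0, 0, 0, 0, 1]]}}

```text
time_s: 0.52
eef_pos: [284.0, -347.5, 228.0]
ee_rot: [-0.002, 1.0, -0.012, -0.001]
force: [0.8, -1.2, 0.4]
grip_width: 0.998
```

Emit:
{"fn": "play_rows", "kwargs": {"plan": [[25, 30, 0, 0, 0, 0, 1], [25, 30, 0, 0, 0, 0, 1], [25, 30, 0, 0, 0, 0, 1], [20, 25, 0, 0, 0, 0, 1], [0, 0, 0, 0, 0, 0, 1]]}}

```text
time_s: 0.93
eef_pos: [384.3, -220.7, 227.4]
ee_rot: [-0.003, 1.0, -0.011, -0.001]
force: [0.1, -1.2, 0.2]
grip_width: 0.999
```

```bash
cat >> h.py <<'E'
def st():
    from scipy.spatial.transform import Rotation as Ro
    s=sense(); q=s['ee_rot']; R=Ro.from_quat([q[1],q[2],q[3],q[0]]).as_matrix()
    y=R[:,1]; z=R[:,2]
    print('t%.1f'%s['time_s'],'pos',s['eef_pos'].round(1),'jaw deg %.2f'%np.degrees(np.arctan2(y[1],y[0])),'toolz',z.round(3),'F',s['force'].round(1),'g %.3f'%s['grip_width'],'j',s['joints'].round(2))
    return s
E
python3 - <<'E'
from h import *
st(); c=cap('wrist','w1'); print(np.array(c['world_to_cam']).round(3).tolist(),c['fx'])
E
```

```text
t0.9 pos [ 384.3 -220.7  227.4] jaw deg -91.21 toolz [-0.001  0.007 -1.   ] F [ 0.1 -1.2  0.2] g 0.999 j [-0.79  0.14  1.73  0.    1.28  0.8 ]
[[-0.02, -1.0, -0.006, -211.062], [0.965, -0.018, -0.261, -342.817], [0.261, -0.012, 0.965, -476.103], [0.0, 0.0, 0.0, 1.0]] 324.9562126104461
```

View pics/w1.png

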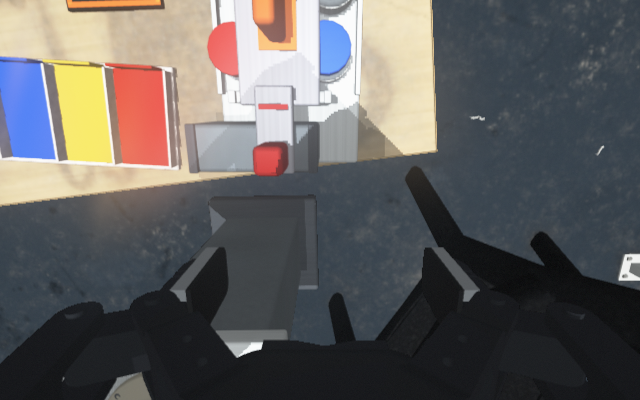

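The wrist view shows the lock grip at about (269,157), the bar's near end at row 103 (cols 237-320), and the near jars' lids.

```bash
python3 - <<'E'
from h import *
c=load('w1')
for n,u,v,z in [('gripTL',254,146,142),('gripTR',286,144,142),('gripBL',254,174,142),('gripBR',287,167,142),('tongue L far',255,86,98),('tongue R far',292,86,98),('barL',237,103,92),('barR',320,104,92),('houseL',188,124,88),('houseR',318,123,88),('red nearR',175,160,8),('red farR',175,68,10),('red farL',107,68,10),('redL near',117,164,10)]: print(n,px2w(c,u,v,z))
i=c['img'][70:190,160:340]; cv2.imwrite('pics/w1c.png',cv2.resize(i,(792,528),interpolation=cv2.INTER_CUBIC))
E
```

```text
gripTL [ 427.8 -172.   142. ]
gripTR [ 428.7 -194.3  142. ]
gripBL [ 408.1 -170.5  142. ]
gripBR [ 412.6 -194.2  142. ]
tongue L far [ 470.3 -166.6   98. ]
tongue R far [ 469.7 -195.8   98. ]
barL [ 457.9 -149.6   92. ]
barR [ 455.7 -217.5   92. ]
houseL [ 441.8 -105.5   88. ]
houseR [ 440.4 -215.4   88. ]
red nearR [400.3 -52.4   8. ]
red farR [495.9 -66.8  10. ]
red farL [497.4   3.8  10. ]
redL near [397.4  12.2  10. ]
```

View pics/w1c.png

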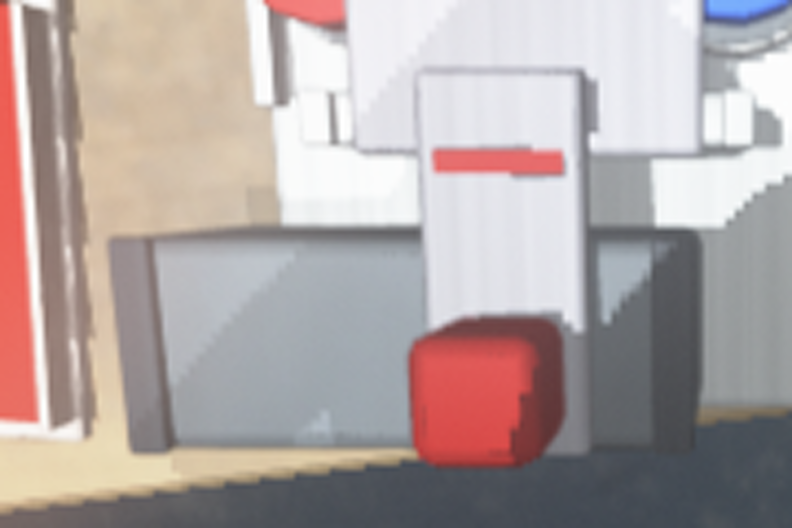

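Emit:
{"fn": "play_rows", "kwargs": {"plan": [[20, 25, 0, 0, 0, 0, 1], [14, 15, -10, 0, 0, 0, 1], [0, 0, -35, 0, 0, 0, 1], [0, 0, -30, 0, 0, 0, 1], [0, 0, 0, 0, 0, 0, 1]]}}

```text
time_s: 1.4
eef_pos: [417.5, -184.1, 150.7]
ee_rot: [-0.001, 1.0, -0.012, -0.0]
force: [0.1, 0.2, -1.6]
grip_width: 0.999
```

```bash
python3 - <<'E'
from h import *
st(); c=cap('wrist','w2')
E
```

```text
t1.4 pos [ 417.5 -184.1  150.7] jaw deg -91.39 toolz [ 0.     0.003 -1.   ] F [ 0.1  0.2 -1.6] g 0.999 j [-0.67  0.25  1.81  0.    1.09  0.92]
```

View pics/w2.png

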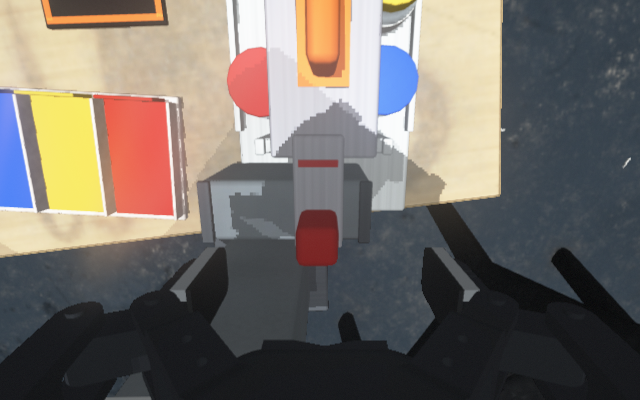

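The grip is now at col 318 between the fingers, whose midline is near col 325. I'll descend and close, then slide.

Emit:
{"fn": "play_rows", "kwargs": {"plan": [[0, 3, -20, 0, 0, 0, 1], [0, 0, -18, 0, 0, 0, 1], [0, 0, 0, 0, 0, 0, 0], [0, 0, 0, 0, 0, 0, -1], [0, 0, 0, 0, 0, 0, -1]], "grip_force": 50}}

```text
time_s: 1.87
eef_pos: [419.8, -187.6, 122.0]
ee_rot: [0.003, 1.0, -0.015, 0.005]
force: [-0.1, 0.5, 0.4]
grip_width: 0.604
```

Emit:
{"fn": "play_rows", "kwargs": {"plan": [[0, 0, 0, 0, 0, 0, -1], [0, 0, 0, 0, 0, 0, -1], [0, 0, 0, 0, 0, 0, -1], [0, 0, 0, 0, 0, 0, -1], [0, 0, 0, 0, 0, 0, -1]]}}

```text
time_s: 2.28
eef_pos: [420.4, -182.5, 125.2]
ee_rot: [-0.003, 1.0, -0.016, 0.006]
force: [2.4, -1.5, -11.5]
grip_width: 0.247
```

Emit:
{"fn": "play_rows", "kwargs": {"plan": [[0, 10, 0, 0, 0, 0, -1], [0, 15, 0, 0, 0, 0, -1], [0, 15, 0, 0, 0, 0, -1], [0, 10, 0, 0, 0, 0, -1], [0, 5, 0, 0, 0, 0, -1]]}}

```text
time_s: 2.7
eef_pos: [421.6, -129.9, 125.2]
ee_rot: [0.001, 1.0, -0.017, 0.008]
force: [2.7, -3.4, -12.7]
grip_width: 0.239
```

```bash
python3 - <<'E'
from h import *
st(); c=cap('wrist','w3')
E
```

```text
t2.7 pos [ 421.6 -129.9  125.2] jaw deg -91.91 toolz [ 0.016 -0.003 -1.   ] F [  2.7  -3.4 -12.7] g 0.239 j [-0.57  0.25  1.89  0.01  0.99  1.03]
```

View pics/w3.png

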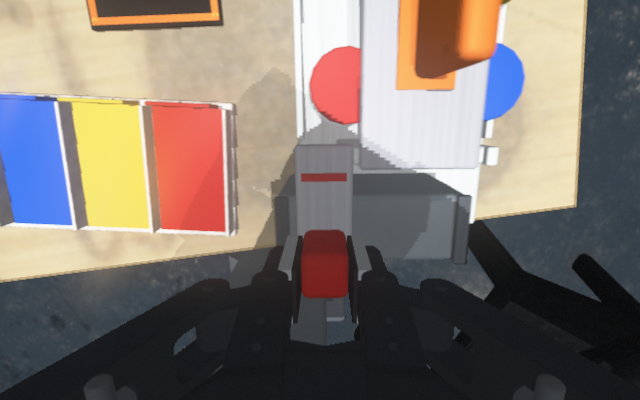

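The lock follows the gripper, with the tongue at the housing's left end. I'll press on until I feel the stop.

Emit:
{"fn": "play_rows", "kwargs": {"plan": [[0, 4, 0, 0, 0, 0, -1], [0, 5, 0, 0, 0, 0, -1], [0, 5, 0, 0, 0, 0, -1], [0, 5, 0, 0, 0, 0, -1], [0, 5, 0, 0, 0, 0, -1]]}}

```text
time_s: 3.17
eef_pos: [421.8, -127.3, 125.4]
ee_rot: [0.024, 1.0, -0.014, 0.008]
force: [-1.7, -36.1, -22.0]
grip_width: 0.243
```

```bash
python3 - <<'E'
from h import *
st()
E
```

```text
t3.2 pos [ 421.8 -127.3  125.4] jaw deg -91.66 toolz [ 0.016 -0.048 -0.999] F [ -1.7 -36.1 -22. ] g 0.243 j [-0.54  0.24  1.9  -0.04  0.96  1.08]
```

Emit:
{"fn": "play_rows", "kwargs": {"plan": [[0, -2, 0, 0, 0, 0, -1], [0, 0, 0, 0, 0, 0, 0.3], [0, 0, 0, 0, 0, 0, 1], [0, 0, 0, 0, 0, 0, 1], [0, 0, 35, 0, 0, 0, 1]]}}

```text
time_s: 3.58
eef_pos: [419.8, -130.9, 158.7]
ee_rot: [0.023, 1.0, -0.016, 0.004]
force: [-0.4, 0.5, -0.7]
grip_width: 0.799
```

Emit:
{"fn": "play_rows", "kwargs": {"plan": [[0, 0, 40, 0, 0, 0, 1], [30, -20, 10, 0, 0, 0, 1], [30, -20, 0, 0, 0, 0, 1], [30, -15, 0, 0, 0, 0, 1], [0, 0, 0, 0, 0, 0, 1]]}}

```text
time_s: 4.0
eef_pos: [514.5, -186.8, 222.6]
ee_rot: [0.026, 0.999, -0.015, 0.012]
force: [0.0, -0.3, -0.1]
grip_width: 0.998
```

```bash
python3 - <<'E'
from h import *
st(); c=cap('wrist','w4'); cap('top','top1')
a=load('top1')['img'][125:245,300:480]; b=c['img']
cv2.imwrite('pics/m.png',np.hstack([cv2.resize(b,(480,300)),cv2.resize(a,(320,213))[:300].copy() if 0 else cv2.copyMakeBorder(cv2.resize(a,(320,213)),0,87,0,0,0)]))
E
```

```text
t4.0 pos [ 514.5 -186.8  222.6] jaw deg -91.76 toolz [ 0.023 -0.053 -0.998] F [ 0.  -0.3 -0.1] g 0.998 j [-0.55  0.35  1.48 -0.03  1.27  1.06]
```

View pics/m.png

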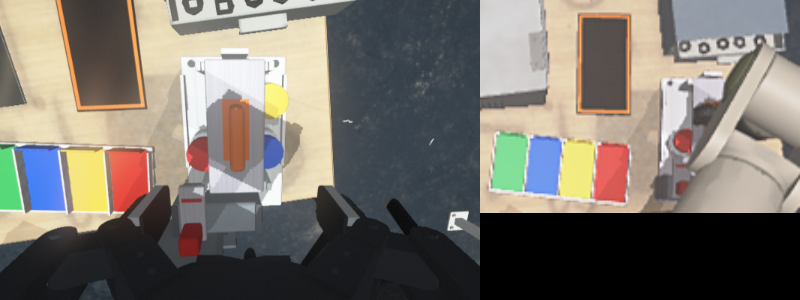

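```bash
python3 - <<'E'
from h import *
c=load('w4'); k=640/480
for n,u,v,z in [('bar fl',206,60,92),('bar fr',262,60,92),('bar nl',205,191,92),('bar nr',266,191,92),('mat nl',79,111,4),('mat nr',146,106,4)]: print(n,px2w(c,u*k,v*k,z))
m=c['img'].astype(int); b,g,r=m[...,0],m[...,1],m[...,2]
o=(r>150)&(g>50)&(g<140)&(b<60); o[:, :230]=0
ys,xs=np.where(o); print(xs.min(),xs.max(),ys.min(),ys.max(),len(xs)); print(px2w(c,xs.mean(),ys.mean(),130))
E
```

```text
bar fl [ 608.4 -156.9   92. ]
bar fr [ 606.9 -216.3   92. ]
bar nl [ 460.5 -146.    92. ]
bar nr [ 456.6 -219.3   92. ]
mat nl [554.2  34.7   4. ]
mat nr [558.  -59.6   4. ]Traceback (most recent call last):
  File "<stdin>", line 6, in <module>
    return umr_minimum(a, axis, None, out, keepdims, initial, where)
ValueError: zero-size array to reduction operation minimum which has no identity
```

Emit:
{"fn": "play_rows", "kwargs": {"plan": [[18, 2, 0, 0.05, 0.023, 0.01, 1], [0, 0, -35, 0, 0, 0, 1], [0, 0, -30, 0, 0, 0, 1], [0, 0, 0, 0, 0, 0, 1]]}}

```text
time_s: 4.43
eef_pos: [528.3, -180.2, 158.9]
ee_rot: [0.0, 1.0, -0.009, 0.0]
force: [-0.2, 0.7, -1.7]
grip_width: 1.001
```

```bash
python3 - <<'E'
from h import *
st(); c=cap('wrist','w5')
E
```

```text
t4.4 pos [ 528.3 -180.2  158.9] jaw deg -90.98 toolz [ 0.    -0.001 -1.   ] F [-0.2  0.7 -1.7] g 1.001 j [-0.54  0.45  1.5  -0.    1.19  1.05]
```

View pics/w5.png

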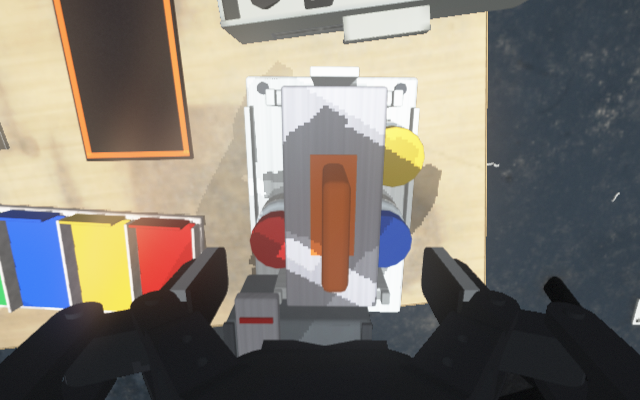

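The fin sits at col 335 against a jaw midline of 325, so I'll shift 5 mm in -y, descend and grip.

Emit:
{"fn": "play_rows", "kwargs": {"plan": [[5, -5, 0, 0, 0, 0, 1], [0, 0, -30, 0, 0, 0, 1], [0, 0, -22, 0, 0, 0, 1], [0, 0, -2, 0, 0, 0, 0], [0, 0, 0, 0, 0, 0, -1]], "grip_force": 80}}

```text
time_s: 4.9
eef_pos: [537.0, -187.3, 117.0]
ee_rot: [0.005, 1.0, -0.008, 0.007]
force: [0.6, -0.3, 0.6]
grip_width: 0.749
```

Emit:
{"fn": "play_rows", "kwargs": {"plan": [[0, 0, -2, 0, 0, 0, -1], [0, 0, 0, 0, 0, 0, -1], [0, 0, 0, 0, 0, 0, -1], [0, 0, 0, 0, 0, 0, -1], [0, 0, 0, 0, 0, 0, -1]]}}

```text
time_s: 5.32
eef_pos: [539.3, -188.7, 122.0]
ee_rot: [0.007, 1.0, -0.008, 0.012]
force: [-0.5, -0.2, -1.5]
grip_width: 0.151
```

```bash
python3 - <<'E'
from h import *
st()
E
```

```text
t5.3 pos [ 539.3 -188.7  122. ] jaw deg -90.93 toolz [ 0.023 -0.015 -1.   ] F [-0.5 -0.2 -1.5] g 0.151 j [-0.54  0.5   1.52 -0.    1.09  1.05]
```

Emit:
{"fn": "play_rows", "kwargs": {"plan": [[0, 0, 3, 0, 0, 0, -1], [0, 0, 10, 0, 0, 0, -1], [0, 0, 20, 0, 0, 0, -1], [0, 0, 20, 0, 0, 0, -1], [0, 0, 15, 0, 0, 0, -1]], "grip_force": 100}}

```text
time_s: 5.73
eef_pos: [537.4, -187.6, 191.6]
ee_rot: [0.005, 1.0, -0.008, 0.008]
force: [0.7, -0.1, -1.1]
grip_width: 0.143
```

```bash
python3 - <<'E'
from h import *
st(); c=cap('wrist','w6')
cv2.imwrite('pics/w6v.png',c['img'])
E
```

```text
t5.7 pos [ 537.4 -187.6  191.6] jaw deg -90.92 toolz [ 0.017 -0.011 -1.   ] F [ 0.7 -0.1 -1.1] g 0.143 j [-0.54  0.43  1.44 -0.    1.25  1.05]
```

View pics/w6v.png

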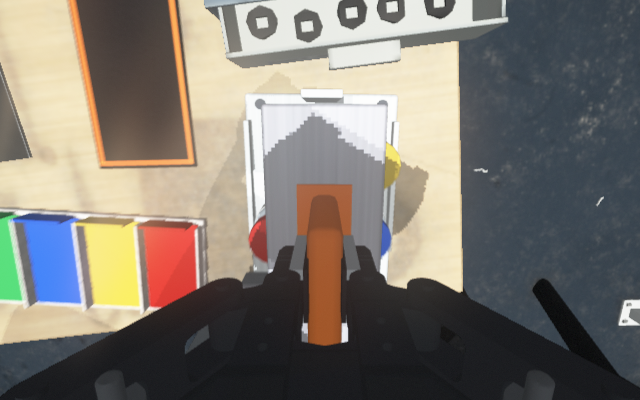

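Emit:
{"fn": "play_rows", "kwargs": {"plan": [[0, 20, 0, 0, 0, 0, -1], [5, 35, 0, 0, 0, 0, -1], [15, 35, 0, 0, 0, 0, -1], [20, 33, 0, 0, 0, 0, -1], [22, 30, 0, 0, 0, 0, -1]]}}

```text
time_s: 6.2
eef_pos: [599.7, -35.7, 198.0]
ee_rot: [0.009, 1.0, -0.013, 0.012]
force: [0.0, -0.4, -1.5]
grip_width: 0.146
```

Emit:
{"fn": "play_rows", "kwargs": {"plan": [[20, 15, 0, 0, 0, 0, -1], [20, 4, 0, 0, 0, 0, -1], [10, 2, 0, 0, 0, 0, -1], [0, 0, 0, 0, 0, 0, -1], [0, 0, 0, 0, 0, 0, -1]]}}

```text
time_s: 6.62
eef_pos: [653.1, -4.9, 196.8]
ee_rot: [0.008, 1.0, -0.009, 0.012]
force: [0.1, 0.2, -2.0]
grip_width: 0.152
```

```bash
python3 - <<'E'
from h import *
st(); c=cap('wrist','w7')
E
```

```text
t6.6 pos [653.1  -4.9 196.8] jaw deg -91.00 toolz [ 0.024 -0.016 -1.   ] F [ 0.1  0.2 -2. ] g 0.152 j [-0.18  0.61  1.14 -0.01  1.37  1.41]
```

Emit:
{"fn": "play_rows", "kwargs": {"plan": [[0, -8, -25, 0.016, 0.024, 0.0, -1], [0, 0, -35, 0, 0, 0, -1], [0, 0, -35, 0, 0, 0, -1], [0, 0, -20, 0, 0, 0, -1], [0, 0, 0, 0, 0, 0, -1]]}}

```text
time_s: 7.08
eef_pos: [649.8, -16.3, 81.3]
ee_rot: [0.0, 1.0, -0.011, 0.002]
force: [-0.6, -0.2, -1.4]
grip_width: 0.143
```

```bash
python3 - <<'E'
from h import *
st(); c=cap('wrist','w8'); t=cap('top','top2')
a=t['img'][115:235,300:480]
cv2.imwrite('pics/m2.png',np.hstack([cv2.resize(c['img'],(480,300)),cv2.copyMakeBorder(cv2.resize(a,(320,213)),0,87,0,0,0)]))
E
```

```text
t7.1 pos [649.8 -16.3  81.3] jaw deg -91.22 toolz [ 0.004 -0.    -1.   ] F [-0.6 -0.2 -1.4] g 0.143 j [-0.21  0.72  1.26  0.    1.16  1.39]
```

View pics/m2.png

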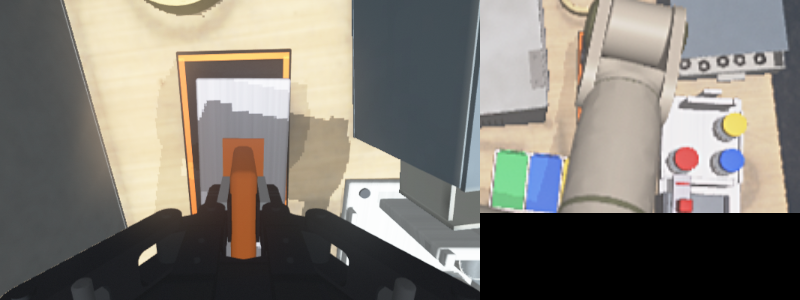

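The bar is 40 mm above the mat. Its far corners are at (197,79) and (288,79), and the mat outline's far corners are at (178,53) and (291,49).

```bash
python3 - <<'E'
from h import *
c=load('w8'); k=640/480
for n,u,v,z in [('bar fl',197,79,51.3),('bar fr',289,79,51.3),('mat fl',178,53,4),('mat fr',291,49,4),('mat l2',198,213,4)]: print(n,px2w(c,u*k,v*k,z))
E
```

```text
bar fl [719.5  13.8  51.3]
bar fr [718.2 -48.5  51.3]
mat fl [741.9  36.9   4. ]
mat fr [743.1 -58.1   4. ]
mat l2 [591.9  30.3   4. ]
```

Emit:
{"fn": "play_rows", "kwargs": {"plan": [[7, 7, -10, 0, 0, 0, -1], [0, 0, -16, 0, 0, 0, -1], [0, 0, -6, 0, 0, 0, -1], [0, 0, -4, 0, 0, 0, -1], [0, 0, -2, 0, 0, 0, -1]]}}

```text
time_s: 7.6
eef_pos: [664.0, -9.1, 54.7]
ee_rot: [0.002, 1.0, -0.011, 0.012]
force: [0.1, 0.3, -1.1]
grip_width: 0.145
```

Emit:
{"fn": "play_rows", "kwargs": {"plan": [[-8, -1, -8, 0, 0.02, 0, -1], [0, 0, -6, 0, 0, 0, -1], [-1, 0, -4, 0, 0, 0, -1], [0, 0, -3, 0, 0, 0, -1], [0, 0, -3, 0, 0, 0, -1]]}}

```text
time_s: 8.02
eef_pos: [657.3, -10.3, 39.2]
ee_rot: [0.003, 1.0, -0.01, 0.007]
force: [-9.9, 0.9, 19.6]
grip_width: 0.149
```

```bash
python3 - <<'E'
from h import *
st()
E
```

```text
t8.0 pos [657.3 -10.3  39.2] jaw deg -91.20 toolz [ 0.013 -0.007 -1.   ] F [-9.9  0.9 19.6] g 0.149 j [-0.19  0.78  1.27 -0.    1.08  1.4 ]
```

Emit:
{"fn": "play_rows", "kwargs": {"plan": [[0, 0, 0, 0, 0, 0, -0.5], [0, 0, 0, 0, 0, 0, 0.3], [0, 0, 0, 0, 0, 0, 1], [0, 0, 0, 0, 0, 0, 1], [0, 0, 30, 0, 0, 0, 1]]}}

```text
time_s: 8.43
eef_pos: [655.1, -10.2, 65.6]
ee_rot: [0.003, 1.0, -0.011, 0.003]
force: [0.1, -0.2, -1.3]
grip_width: 0.808
```

Emit:
{"fn": "play_rows", "kwargs": {"plan": [[0, 0, 40, 0, 0, 0, 1], [0, 0, 40, 0, 0, 0, 1], [0, 0, 40, 0, 0, 0, 1], [-35, -20, 0, 0, 0, 0, 1], [-35, -22, 0, 0, 0, 0, 1]]}}

```text
time_s: 8.85
eef_pos: [589.8, -51.1, 195.4]
ee_rot: [0.004, 1.0, -0.008, 0.009]
force: [0.6, -0.7, -1.5]
grip_width: 1.0
```

Emit:
{"fn": "play_rows", "kwargs": {"plan": [[-35, -22, 0, 0, 0, 0, 1], [-35, -22, 0, 0, 0, 0, 1], [0, -22, 0, 0, 0, 0, 1], [0, 0, 0, 0, 0, 0, 1]]}}

```text
time_s: 9.18
eef_pos: [511.7, -120.5, 196.2]
ee_rot: [0.004, 1.0, -0.009, 0.01]
force: [0.4, 0.5, 0.7]
grip_width: 1.001
```

```bash
python3 - <<'E'
from h import *
st(); c=cap('wrist','w9'); t=cap('top','top3')
a=t['img'][115:235,300:480]
cv2.imwrite('pics/m3.png',np.hstack([cv2.resize(c['img'],(480,300)),cv2.copyMakeBorder(cv2.resize(a,(320,213)),0,87,0,0,0)]))
E
```

```text
t9.2 pos [ 511.7 -120.5  196.2] jaw deg -91.04 toolz [ 0.019 -0.009 -1.   ] F [0.4 0.5 0.7] g 1.001 j [-0.45  0.33  1.57  0.    1.22  1.13]
```

View pics/m3.png

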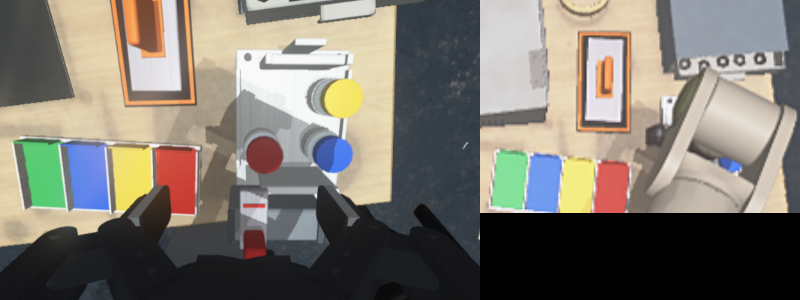

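The bar lies inside the outline. The jars' lids are at red (265,155), blue (332,154) and yellow (343,98) in the 480 px view.

```bash
python3 - <<'E'
from h import *
c=load('w9'); hsv=cv2.cvtColor(c['img'],cv2.COLOR_BGR2HSV)
for n,u,v,rg in [('red',265,155,None),('blue',332,154,(100,130)),('yellow',343,98,(20,35))]:
    u,v=int(u*4/3),int(v*4/3); H,S,V=cv2.split(hsv)
    h0=int(H[v,u]); m=((np.minimum(abs(H.astype(int)-h0),180-abs(H.astype(int)-h0))<8)&(S>120)).astype(np.uint8)
    k,l,s,ce=cv2.connectedComponentsWithStats(m); i=l[v,u]; print(n,s[i],ce[i].round(1)); x,y,w,h=s[i][:4]
    print(px2w(c,x+w/2,y+h/2,80),px2w(c,x,y+h/2,80),px2w(c,x+w,y+h/2,80))
for n,u,v in [('red far',(156,199),149),('red near',(157,196),214),('yel',(111,150),149),('yel n',(112,152),212),('blue',(65,105),146),('blue n',(68,108),212)]:
    print(n,[px2w(c,a*4/3,v*4/3,10)[:2] for a in u])
E
```

```text
red [ 329  185   48   46 1731] [352.3 207.6]
[ 502.1 -144.8   80. ] [ 502.5 -124.9   80. ] [ 501.7 -164.7   80. ]
blue [ 419  183   51   47 1792] [444.9 206.5]
[ 501.8 -220.7   80. ] [ 502.3 -199.5   80. ] [ 501.4 -241.9   80. ]
yellow [ 432  105   52   53 2109] [457.5 130.9]
[ 562.7 -226.9   80. ] [ 563.  -206.4   80. ] [ 562.3 -247.3   80. ]
red far [array([495.3,  -0.6]), array([494.1, -60.1])]
red near [array([396. ,   8.2]), array([394.7, -49.6])]
yel [array([496.5,  61.4]), array([495.5,   7.7])]
yel n [array([400.8,  74.1]), array([399.5,  15.2])]
blue [array([502. , 123.8]), array([501.,  69.])]
blue n [array([402.2, 138.7]), array([400.9,  80. ])]
```

Emit:
{"fn": "play_rows", "kwargs": {"plan": [[-8, -22, 0, 0.009, 0.019, 0, 0.5], [0, -3, -30, 0, 0, 0, 0.5], [0, 0, -35, 0, 0, 0, 0.5], [0, 0, 0, 0, 0, 0, 0.5]], "grip_force": 60}}

```text
time_s: 9.62
eef_pos: [507.6, -141.3, 130.2]
ee_rot: [-0.0, 1.0, -0.006, 0.002]
force: [-0.8, -0.1, -1.0]
grip_width: 0.75
```

Emit:
{"fn": "play_rows", "kwargs": {"plan": [[-5, -3, -25, 0, 0, 0, 0.5], [0, 0, -28, 0, 0, 0, 0.5], [0, 0, -25, 0, 0, 0, 0.5], [0, 0, -12, 0, 0, 0, 0.5], [0, 0, -5, 0, 0, 0, 0.2]]}}

```text
time_s: 10.03
eef_pos: [508.3, -141.6, 37.1]
ee_rot: [0.001, 1.0, -0.003, 0.005]
force: [-0.4, -0.5, 1.5]
grip_width: 0.629
```

```bash
python3 - <<'E'
from h import *
st()
E
```

```text
t10.0 pos [ 508.3 -141.6   37.1] jaw deg -90.36 toolz [ 0.011 -0.002 -1.   ] F [-0.4 -0.5  1.5] g 0.629 j [-0.5   0.55  1.71  0.    0.87  1.08]
```

Emit:
{"fn": "play_rows", "kwargs": {"plan": [[-6, -3, -1, 0, 0, 0, 0.3], [-2, -1, -1, 0, 0, 0, 0.3], [-1, 0, -2, 0, 0, 0, -1], [-1, 0, -2, 0, 0, 0, -1], [-1, 0, -2, 0, 0, 0, -1]]}}

```text
time_s: 10.45
eef_pos: [501.0, -145.4, 35.7]
ee_rot: [0.002, 1.0, -0.002, 0.009]
force: [0.4, 3.2, 6.1]
grip_width: 0.509
```

Emit:
{"fn": "play_rows", "kwargs": {"plan": [[0, 0, 0, 0, 0, 0, -1], [0, 0, 0, 0, 0, 0, -1], [0, 0, 0, 0, 0, 0, -1]]}}

```text
time_s: 10.7
eef_pos: [502.0, -145.7, 38.4]
ee_rot: [0.003, 1.0, -0.002, 0.011]
force: [-0.6, -0.4, -0.6]
grip_width: 0.51
```

```bash
python3 - <<'E'
from h import *
st()
E
```

```text
t10.7 pos [ 502.  -145.7   38.4] jaw deg -90.21 toolz [ 0.023 -0.007 -1.   ] F [-0.6 -0.4 -0.6] g 0.510 j [-0.51  0.54  1.73  0.01  0.85  1.06]
```

Emit:
{"fn": "play_rows", "kwargs": {"plan": [[0, 0, 8, 0, 0, 0, -1], [0, 0, 15, 0, 0, 0, -1], [0, 0, 20, 0, 0, 0, -1], [0, 20, 4, 0, 0, 0, -1], [0, 25, 0, 0, 0, 0, -1]]}}

```text
time_s: 11.12
eef_pos: [502.0, -103.3, 89.4]
ee_rot: [0.004, 1.0, -0.004, 0.012]
force: [0.9, 0.4, -1.2]
grip_width: 0.509
```

Emit:
{"fn": "play_rows", "kwargs": {"plan": [[0, 25, 0, 0, 0, 0.05, -1], [0, 20, 0, 0, 0, 0.12, -1], [-5, 10, 0, 0, 0, 0.12, -1], [-5, 8, 0, 0, 0, 0.12, -1], [-5, 5, 0, 0, 0, 0.12, -1]]}}

```text
time_s: 11.53
eef_pos: [487.3, -29.9, 93.6]
ee_rot: [0.001, 0.964, 0.266, 0.014]
force: [-0.1, 0.1, -1.4]
grip_width: 0.509
```

Emit:
{"fn": "play_rows", "kwargs": {"plan": [[-5, 3, 0, 0, 0, 0.12, -1], [-6, 0, 0, 0, 0, 0.12, -1], [-6, 0, 0, 0, 0, 0.12, -1], [-6, 0, 0, 0, 0, 0.12, -1], [-6, 0, 0, 0, 0, 0.12, -1]]}}

```text
time_s: 11.95
eef_pos: [457.3, -25.3, 96.6]
ee_rot: [-0.003, 0.836, 0.549, 0.015]
force: [-0.3, -0.2, -1.4]
grip_width: 0.508
```

```bash
python3 - <<'E'
from h import *
st()
E
```

```text
t11.9 pos [457.3 -25.3  96.6] jaw deg -23.37 toolz [ 0.022  0.021 -1.   ] F [-0.3 -0.2 -1.4] g 0.508 j [-0.33  0.32  1.88  0.03  0.93  0.06]
```

Emit:
{"fn": "play_rows", "kwargs": {"plan": [[-6, -2, -5, 0, 0, 0.12, -1], [-5, 0, -5, 0, 0, 0.12, -1], [-3, 0, -3, 0, 0, 0.11, -1], [0, 0, -3, 0, 0, 0, -1]]}}

```text
time_s: 12.28
eef_pos: [442.6, -27.7, 83.0]
ee_rot: [-0.004, 0.72, 0.694, 0.015]
force: [0.1, 0.1, -1.0]
grip_width: 0.51
```

```bash
python3 - <<'E'
from h import *
st(); c=cap('wrist','w10')
for p in [(496,-30),(396,-24),(446,-27.5)]: print(w2px(c,(*p,10)))
E
```

```text
t12.3 pos [442.6 -27.7  83. ] jaw deg -2.18 toolz [ 0.016  0.027 -1.   ] F [ 0.1  0.1 -1. ] g 0.510 j [-0.35  0.32  1.93  0.04  0.89 -0.33]
(np.float64(398.74697740364434), np.float64(212.3451156562866))
(np.float64(253.789755406063), np.float64(209.83509272611855))
(np.float64(326.6380624913045), np.float64(211.79166816688593))
```

View pics/w10.png

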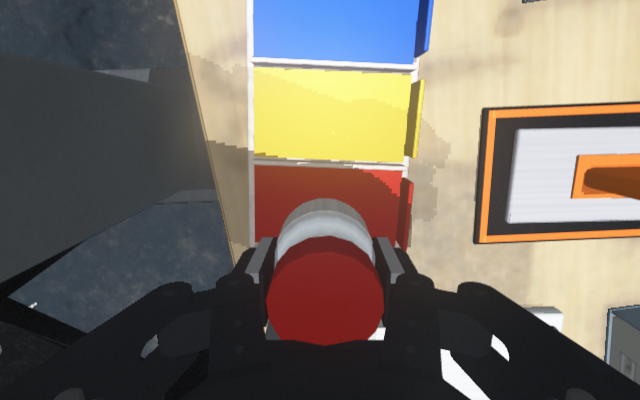

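The wrist view shows the held red jar. The red/yellow divider is at row ~162 and the yellow/blue divider at row ~65, with inlay columns 253-405.

```bash
python3 - <<'E'
from h import *
c=load('w10')
for n,u,v,z in [('div RY',256,159,22),('div RY',402,166,22),('div YB',255,63,22),('div YB',410,68,22),('red inlay near',253,200,10),('red inlay far',405,200,10),('yel near',254,115,10),('yel far',408,118,10)]: print(n,px2w(c,u,v,z))
E
```

```text
div RY [402.9  12.1  22. ]
div RY [494.6   4.1  22. ]
div YB [407.2  68.2  22. ]
div YB [498.2  62.2  22. ]
red inlay near [396.1 -17.   10. ]
red inlay far [500.2 -21.3  10. ]
yel near [401.7  39.   10. ]
yel far [500.9  33.4  10. ]
```

Emit:
{"fn": "play_rows", "kwargs": {"plan": [[3, 3, -12, 0, 0, 0, -1], [0, 0, -15, 0, 0, 0, -1], [0, 0, -10, 0, 0, 0, -1], [0, 0, -6, 0, 0, 0, -1], [0, 0, -4, 0, 0, 0, -1]]}}

```text
time_s: 12.75
eef_pos: [448.2, -25.2, 36.2]
ee_rot: [-0.002, 0.729, 0.685, 0.016]
force: [-1.0, 0.8, -1.9]
grip_width: 0.507
```

```bash
python3 - <<'E'
from h import *
st()
E
```

```text
t12.8 pos [448.2 -25.2  36.2] jaw deg -3.58 toolz [ 0.021  0.025 -0.999] F [-1.   0.8 -1.9] g 0.507 j [-0.34  0.42  1.95  0.04  0.76 -0.3 ]
```

Almost down; I'll lower another 2 mm to feel contact, then release and retreat.

Emit:
{"fn": "play_rows", "kwargs": {"plan": [[0, 0, -3, 0, 0, 0, -1], [0, 0, -2, 0, 0, 0, -1], [0, 0, -2, 0, 0, 0, -1]]}}

```text
time_s: 13.0
eef_pos: [448.6, -24.8, 33.6]
ee_rot: [-0.002, 0.73, 0.683, 0.016]
force: [-12.0, 0.6, 32.2]
grip_width: 0.509
```

Emit:
{"fn": "play_rows", "kwargs": {"plan": [[0, 0, 0, 0, 0, 0, -0.2], [0, 0, 0, 0, 0, 0, 0.2], [0, 0, 0, 0, 0, 0, 0.5], [0, 0, 0, 0, 0, 0, 0.6], [0, 0, 30, 0, 0, 0, 0.6]]}}

```text
time_s: 13.42
eef_pos: [447.9, -24.6, 63.0]
ee_rot: [-0.004, 0.731, 0.682, 0.015]
force: [-0.1, -0.6, -0.1]
grip_width: 0.802
```

Emit:
{"fn": "play_rows", "kwargs": {"plan": [[0, 0, 40, 0, 0, 0, 0.6], [0, 0, 40, 0, 0, -0.12, 0.6], [0, 0, 30, 0, 0, -0.12, 0.6], [10, -20, 0, 0, 0, -0.12, 0.6], [10, -20, 0, 0, 0, -0.12, 0.6]]}}

```text
time_s: 13.83
eef_pos: [467.9, -63.4, 182.6]
ee_rot: [0.001, 0.876, 0.482, 0.018]
force: [0.1, 0.2, -1.1]
grip_width: 0.802
```

```bash
python3 - <<'E'
from h import *
st()
E
```

```text
t13.8 pos [467.9 -63.4 182.6] jaw deg -32.38 toolz [ 0.033  0.016 -0.999] F [ 0.1  0.2 -1.1] g 0.802 j [-0.4   0.23  1.74  0.03  1.15  0.15]
```

Emit:
{"fn": "play_rows", "kwargs": {"plan": [[4, -20, 0, 0, 0, -0.12, 0.5], [4, -20, 0, 0, 0, -0.12, 0.5], [4, -20, 0, 0, 0, -0.12, 0.5], [3, -20, 0, 0, 0, -0.12, 0.5], [3, -20, 0, 0, 0, -0.12, 0.5]]}}

```text
time_s: 14.25
eef_pos: [488.0, -168.3, 184.0]
ee_rot: [0.008, 0.982, 0.189, 0.018]
force: [-0.4, -0.5, 0.0]
grip_width: 0.75
```

Emit:
{"fn": "play_rows", "kwargs": {"plan": [[3, -20, 0, 0, 0, -0.12, 0.5], [3, -20, 0, 0, 0, -0.11, 0.5], [0, -12, 0, 0, 0, -0.1, 0.5], [0, 0, 0, -0.01, 0.035, -0.1, 0.5], [0, 0, 0, 0, 0, 0, 0.5]]}}

```text
time_s: 14.67
eef_pos: [494.1, -227.2, 182.7]
ee_rot: [0.017, 0.999, -0.041, -0.002]
force: [0.4, 1.0, 1.1]
grip_width: 0.748
```

```bash
cat >> h.py <<'E'
def blobs(c,z,rng):
    hsv=cv2.cvtColor(c['img'],cv2.COLOR_BGR2HSV)
    for n,lo,hi in rng:
        H,S,V=cv2.split(hsv); m=((H>=lo)&(H<=hi)&(S>120)&(V>60)).astype(np.uint8)
        k,l,s,ce=cv2.connectedComponentsWithStats(m)
        for i in range(1,k):
            x,y,w,h,a=s[i]
            if a>400: print(n,s[i],px2w(c,x+w/2,y+h/2,z))
E
python3 - <<'E'
from h import *
st(); c=cap('wrist','w11'); blobs(c,80,[('blue',100,130),('yel',20,35)]); print('red bay'); blobs(c,78,[('red',0,4)])
E
```

```text
t14.7 pos [ 494.1 -227.2  182.7] jaw deg -94.71 toolz [-0.006 -0.034 -0.999] F [0.4 1.  1.1] g 0.748 j [-0.63  0.39  1.52 -0.03  1.22  1.03]
blue [ 289  164   51   50 2005] [ 502.  -223.5   80. ]
blue [   0  196   32   93 1849] [480.2  12.1  80. ]
yel [286  77  56  57 979] [ 563.7 -228.7   80. ]
yel [  11  194   72   94 3203] [479.2 -11.6  80. ]
red bay
red [  79  196   66   33 1238] [497.  -65.5  78. ]
red [ 105  238   50   49 1005] [453.9 -69.2  78. ]
red [  53  247   52   46 1789] [451.4 -27.3  78. ]
```

Emit:
{"fn": "play_rows", "kwargs": {"plan": [[6, 4, -20, 0.034, -0.006, 0.06, 0.5], [0, 0, -35, 0, 0, 0, 0.5], [0, 0, -20, 0, 0, 0, 0.5], [0, 0, 0, 0, 0, 0, 0.5]]}}

```text
time_s: 15.05
eef_pos: [500.9, -221.9, 106.6]
ee_rot: [-0.0, 1.0, 0.001, 0.005]
force: [-0.4, 0.2, -0.2]
grip_width: 0.747
```

```bash
python3 - <<'E'
from h import *
st()
E
```

```text
t15.1 pos [ 500.9 -221.9  106.6] jaw deg -89.90 toolz [ 0.01  0.   -1.  ] F [-0.4  0.2 -0.2] g 0.747 j [-0.63  0.49  1.59  0.01  1.05  0.93]
```

Emit:
{"fn": "play_rows", "kwargs": {"plan": [[0, -1, -25, 0, 0, 0, 0.5], [-1, 0, -25, 0, 0, 0, 0.5], [-1, 0, -12, 0, 0, 0, 0.4], [-1, 0, -7, 0, 0, 0, 0.3], [-1, 0, -2, 0, 0, 0, -1]]}}

```text
time_s: 15.47
eef_pos: [498.6, -222.6, 37.8]
ee_rot: [0.001, 1.0, 0.008, 0.009]
force: [-1.0, 2.0, 16.4]
grip_width: 0.523
```

Emit:
{"fn": "play_rows", "kwargs": {"plan": [[-1, 0, -2, 0, 0, 0, -1], [-1, 0, -2, 0, 0, 0, -1], [0, 0, -1, 0, 0, 0, -1], [0, 0, 0, 0, 0, 0, -1]]}}

```text
time_s: 15.8
eef_pos: [499.6, -223.1, 40.0]
ee_rot: [0.003, 1.0, 0.01, 0.014]
force: [0.1, 0.3, -2.0]
grip_width: 0.505
```

```bash
python3 - <<'E'
from h import *
st()
E
```

```text
t15.8 pos [ 499.6 -223.1   40. ] jaw deg -88.87 toolz [ 0.027 -0.006 -1.   ] F [ 0.1  0.3 -2. ] g 0.505 j [-0.64  0.57  1.66  0.02  0.88  0.9 ]
```

Emit:
{"fn": "play_rows", "kwargs": {"plan": [[0, 0, 10, 0, 0, 0, -1], [0, 0, 20, 0, 0, 0, -1], [3, 0, 25, 0, 0, 0, -1], [5, 20, 8, 0, 0, 0, -1], [5, 25, 0, 0, 0, 0.05, -1]], "grip_force": 80}}

```text
time_s: 16.22
eef_pos: [512.5, -180.7, 110.0]
ee_rot: [0.004, 0.999, 0.033, 0.015]
force: [0.8, -0.6, -2.0]
grip_width: 0.494
```

Emit:
{"fn": "play_rows", "kwargs": {"plan": [[3, 28, 0, 0, 0, 0.12, -1], [0, 28, 0, 0, 0, 0.12, -1], [0, 28, 0, 0, 0, 0.12, -1], [0, 28, 0, 0, 0, 0.12, -1], [0, 28, 0, 0, 0, 0.12, -1]]}}

```text
time_s: 16.63
eef_pos: [517.1, -36.6, 117.2]
ee_rot: [0.001, 0.941, 0.338, 0.019]
force: [0.9, -1.1, -1.4]
grip_width: 0.495
```

```bash
python3 - <<'E'
from h import *
st()
E
```

```text
t16.6 pos [517.1 -36.6 117.2] jaw deg -50.52 toolz [ 0.037  0.011 -0.999] F [ 0.9 -1.1 -1.4] g 0.495 j [-0.31  0.4   1.69  0.03  1.01  0.56]
```

Emit:
{"fn": "play_rows", "kwargs": {"plan": [[0, 28, 0, 0, 0, 0.12, -1], [0, 28, -3, 0, 0, 0.12, -1], [-5, 28, -3, 0, 0, 0.12, -1], [-12, 25, -3, 0, 0, 0.12, -1], [-15, 16, -3, 0, 0, 0.12, -1]]}}

```text
time_s: 17.05
eef_pos: [486.2, 95.9, 111.2]
ee_rot: [-0.003, 0.791, 0.611, 0.023]
force: [0.2, 0.4, -1.5]
grip_width: 0.492
```

Emit:
{"fn": "play_rows", "kwargs": {"plan": [[-15, 4, -3, 0, 0, 0.12, -1], [-14, 0, -3, 0, 0, 0.1, -1], [-4, 0, -3, 0, 0, 0, -1], [0, 0, -2, 0, 0, 0, -1]]}}

```text
time_s: 17.38
eef_pos: [450.2, 104.0, 103.2]
ee_rot: [-0.004, 0.713, 0.701, 0.023]
force: [-0.2, -0.3, -1.2]
grip_width: 0.496
```

```bash
python3 - <<'E'
from h import *
st(); c=cap('wrist','w12'); print(c['img'].shape)
for y in (5.5,66.5,127.5,188): print(y, w2px(c,(450+ (y-30)*.056,y,22)))
# scan for dividers (white, low sat) along world line x=480, z=22
hsv=cv2.cvtColor(c['img'],cv2.COLOR_BGR2HSV)
for x in (420,485):
    print(x,[(int(y),tuple(int(k) for k in hsv[int(round(v)),int(round(u))])) for y in np.arange(120,200,2) for u,v in [w2px(c,(x,y,22))] if 0<=v<400 and 0<=u<640])
E
```

```text
t17.4 pos [450.2 104.  103.2] jaw deg -1.00 toolz [ 0.027  0.039 -0.999] F [-0.2 -0.3 -1.2] g 0.496 j [-0.05  0.31  1.87  0.05  0.93 -0.06]
(400, 640, 3)
5.5 (np.float64(320.69229704157846), np.float64(331.70179075836825))
66.5 (np.float64(323.71105623892805), np.float64(259.0720649460791))
127.5 (np.float64(327.08994799963676), np.float64(177.77774297924637))
188 (np.float64(330.8643330487118), np.float64(86.96806479590707))
420 [(120, (110, 156, 155)), (122, (110, 154, 156)), (124, (110, 154, 156)), (126, (110, 152, 156)), (128, (110, 151, 157)), (130, (78, 8, 153)), (132, (23, 9, 223)), (134, (38, 13, 153)), (136, (67, 132, 223)), (138, (68, 132, 224)), (140, (67, 131, 224)), (142, (68, 130, 225)), (144, (67, 129, 226)), (146, (67, 128, 226)), (148, (67, 127, 227)), (150, (67, 127, 227)), (152, (67, 127, 228)), (154, (67, 125, 229)), (156, (67, 125, 229)), (158, (67, 123, 230)), (160, (67, 122, 230)), (162, (67, 121, 230)), (164, (67, 120, 231)), (166, (67, 118, 231)), (168, (68, 109, 247)), (170, (68, 108, 247)), (172, (68, 108, 247)), (174, (68, 107, 248)), (176, (68, 107, 248))
[... 461 characters left out ...]
8, (68, 136, 223)), (140, (68, 134, 224)), (142, (68, 134, 225)), (144, (68, 134, 225)), (146, (68, 134, 225)), (148, (68, 132, 226)), (150, (68, 131, 227)), (152, (68, 131, 227)), (154, (68, 130, 228)), (156, (67, 130, 228)), (158, (68, 128, 229)), (160, (68, 128, 229)), (162, (67, 125, 230)), (164, (67, 125, 230)), (166, (67, 123, 230)), (168, (67, 123, 231)), (170, (67, 121, 231)), (172, (68, 114, 246)), (174, (68, 114, 246)), (176, (69, 113, 246)), (178, (68, 112, 246)), (180, (68, 111, 246)), (182, (68, 108, 246)), (184, (26, 18, 201)), (186, (23, 8, 242)), (188, (22, 28, 242)), (190, (24, 40, 248)), (192, (24, 40, 248)), (194, (23, 44, 248)), (196, (24, 45, 247)), (198, (23, 45, 247))]
```

Emit:
{"fn": "play_rows", "kwargs": {"plan": [[1, -8, -15, 0, 0, -0.03, -1], [0, 0, -20, 0, 0, 0, -1], [0, 0, -18, 0, 0, 0, -1], [0, 0, -6, 0, 0, 0, -1], [0, 0, -4, 0, 0, 0, -1]]}}

```text
time_s: 17.85
eef_pos: [457.8, 93.5, 41.1]
ee_rot: [-0.0, 0.729, 0.684, 0.027]
force: [0.9, -0.3, -0.6]
grip_width: 0.494
```

Emit:
{"fn": "play_rows", "kwargs": {"plan": [[-4, 2, -3, 0, 0, 0, -1], [0, 0, -3, 0, 0, 0, -1], [0, 0, -3, 0, 0, 0, -1], [0, 0, -2, 0, 0, 0, -1]]}}

```text
time_s: 18.18
eef_pos: [454.5, 96.4, 36.7]
ee_rot: [-0.001, 0.73, 0.683, 0.027]
force: [-10.2, -3.7, 17.5]
grip_width: 0.491
```

```bash
python3 - <<'E'
from h import *
st()
E
```

```text
t18.2 pos [454.5  96.4  36.7] jaw deg -3.87 toolz [ 0.038  0.038 -0.999] F [-10.2  -3.7  17.5] g 0.491 j [-0.07  0.43  1.92  0.06  0.75 -0.04]
```

Emit:
{"fn": "play_rows", "kwargs": {"plan": [[0, 0, 0, 0, 0, 0, -0.2], [0, 0, 0, 0, 0, 0, 0.2], [0, 0, 0, 0, 0, 0, 0.5], [0, 0, 0, 0, 0, 0, 0.6], [0, 0, 30, 0, 0, 0, 0.6]]}}

```text
time_s: 18.6
eef_pos: [453.8, 96.7, 66.9]
ee_rot: [-0.002, 0.731, 0.682, 0.026]
force: [-0.3, 0.1, -0.4]
grip_width: 0.797
```

Emit:
{"fn": "play_rows", "kwargs": {"plan": [[0, 0, 40, 0, 0, 0, 0.6], [0, 0, 40, -0.036, 0.038, 0, 0.6], [5, -10, 30, 0, 0, -0.12, 0.6], [8, -25, 0, 0, 0, -0.12, 0.6], [8, -28, 0, 0, 0, -0.12, 0.6]]}}

```text
time_s: 19.02
eef_pos: [474.8, 35.3, 186.9]
ee_rot: [-0.0, 0.843, 0.538, 0.002]
force: [0.3, 0.6, -0.9]
grip_width: 0.799
```

Emit:
{"fn": "play_rows", "kwargs": {"plan": [[8, -30, 0, 0, 0, -0.12, 0.6], [9, -30, 0, 0, 0, -0.12, 0.6], [9, -30, 0, 0, 0, -0.12, 0.6], [9, -30, 0, 0, 0, -0.12, 0.5], [9, -30, 0, 0, 0, -0.12, 0.5]]}}

```text
time_s: 19.43
eef_pos: [520.7, -121.2, 189.1]
ee_rot: [0.003, 0.968, 0.252, 0.004]
force: [0.2, -0.3, 0.3]
grip_width: 0.75
```

```bash
python3 - <<'E'
from h import *
st()
E
```

```text
t19.4 pos [ 520.7 -121.2  189.1] jaw deg -60.83 toolz [ 0.009 -0.003 -1.   ] F [ 0.2 -0.3  0.3] g 0.750 j [-0.45  0.36  1.54  0.    1.23  0.61]
```

Emit:
{"fn": "play_rows", "kwargs": {"plan": [[10, -25, 0, 0, 0, -0.12, 0.5], [10, -25, 0, 0, 0, -0.12, 0.5], [9, -25, 0, 0, 0, -0.12, 0.5], [8, -20, -10, 0, 0, -0.1, 0.5], [0, 0, -15, 0, 0, 0, 0.5]]}}

```text
time_s: 19.85
eef_pos: [560.6, -227.8, 165.1]
ee_rot: [0.005, 1.0, 0.009, 0.006]
force: [1.8, -1.3, -0.4]
grip_width: 0.751
```

```bash
python3 - <<'E'
from h import *
st(); c=cap('wrist','w13'); blobs(c,80,[('yel',20,35)]); print('jars in bays?'); blobs(c,78,[('red',0,4),('red',170,180),('blue',100,130)])
E
```

```text
t19.9 pos [ 560.6 -227.8  165.1] jaw deg -88.98 toolz [ 0.012 -0.011 -1.   ] F [ 1.8 -1.3 -0.4] g 0.751 j [-0.58  0.53  1.35 -0.    1.24  0.98]
yel [ 318  175   33   50 1100] [ 565.6 -235.7   80. ]
yel [  16  238   70   89 3515] [497.  -20.5  80. ]
jars in bays?
red [  83  249   66   39 1075] [508.3 -70.1  78. ]
red [ 49 308  40  34 748] [458.3 -25.8  78. ]
blue [  0 235  22  40 458] [518.5   6.8  78. ]
blue [  0 293  23  32 498] [472.3  16.5  78. ]
```

Emit:
{"fn": "play_rows", "kwargs": {"plan": [[0, 0, -25, 0, 0.01, -0.02, 0.5], [0, 0, -30, 0, 0, 0, 0.5], [0, 0, -22, 0, 0, 0, 0.5], [0, 0, 0, 0, 0, 0, 0.5]]}}

```text
time_s: 20.23
eef_pos: [558.6, -224.8, 82.1]
ee_rot: [0.003, 1.0, 0.002, -0.002]
force: [-0.9, 1.1, -0.7]
grip_width: 0.751
```

```bash
python3 - <<'E'
from h import *
st()
E
```

```text
t20.2 pos [ 558.6 -224.8   82.1] jaw deg -89.81 toolz [-0.004 -0.007 -1.   ] F [-0.9  1.1 -0.7] g 0.751 j [-0.57  0.63  1.43 -0.01  1.09  1.  ]
```

Emit:
{"fn": "play_rows", "kwargs": {"plan": [[3, -3, -18, 0, 0, 0, 0.5], [0, 0, -14, 0, 0, 0, 0.5], [0, 0, -8, 0, 0, 0, 0.4], [-1, 0, -5, 0, 0, 0, 0.3], [-1, 0, -2, 0, 0, 0, -1]]}}

```text
time_s: 20.65
eef_pos: [561.6, -227.0, 38.8]
ee_rot: [0.004, 1.0, 0.004, 0.0]
force: [-0.6, 0.4, 17.7]
grip_width: 0.526
```

Emit:
{"fn": "play_rows", "kwargs": {"plan": [[-1, 0, -2, 0, 0, 0, -1], [-1, 0, -2, 0, 0, 0, -1], [0, 0, -1, 0, 0, 0, -1], [0, 0, 0, 0, 0, 0, -1]]}}

```text
time_s: 20.98
eef_pos: [562.1, -227.2, 40.7]
ee_rot: [0.006, 1.0, 0.004, 0.004]
force: [0.5, -0.5, -1.5]
grip_width: 0.493
```

```bash
python3 - <<'E'
from h import *
st()
E
```

```text
t21.0 pos [ 562.1 -227.2   40.7] jaw deg -89.52 toolz [ 0.008 -0.012 -1.   ] F [ 0.5 -0.5 -1.5] g 0.493 j [-0.57  0.68  1.45 -0.01  0.99  0.99]
```

Emit:
{"fn": "play_rows", "kwargs": {"plan": [[0, 0, 10, 0, 0, 0, -1], [0, 0, 20, 0, 0, 0, -1], [0, 0, 25, 0, 0, 0, -1], [-3, 20, 15, 0, 0, 0, -1], [-5, 25, 3, 0, 0, 0.05, -1]]}}

```text
time_s: 21.4
eef_pos: [553.3, -184.5, 118.6]
ee_rot: [0.006, 1.0, 0.027, 0.004]
force: [-0.4, -0.3, -0.7]
grip_width: 0.496
```

Emit:
{"fn": "play_rows", "kwargs": {"plan": [[-5, 25, 0, 0, 0, 0.12, -1], [-5, 25, 0, 0, 0, 0.12, -1], [-5, 25, 0, 0, 0, 0.12, -1], [-5, 25, 0, 0, 0, 0.12, -1], [-5, 25, 0, 0, 0, 0.12, -1]]}}

```text
time_s: 21.82
eef_pos: [527.7, -55.9, 125.5]
ee_rot: [0.007, 0.943, 0.332, 0.009]
force: [0.9, -0.6, -0.9]
grip_width: 0.497
```

Emit:
{"fn": "play_rows", "kwargs": {"plan": [[-5, 25, 0, 0, 0, 0.12, -1], [-10, 20, 0, 0, 0, 0.12, -1], [-12, 15, 0, 0, 0, 0.12, -1], [-12, 5, 0, 0, 0, 0.12, -1], [-12, 0, 0, 0, 0, 0.12, -1]]}}

```text
time_s: 22.23
eef_pos: [474.8, 16.4, 130.0]
ee_rot: [0.005, 0.795, 0.606, 0.013]
force: [0.2, 0.1, -0.5]
grip_width: 0.498
```

```bash
python3 - <<'E'
from h import *
st()
E
```

```text
t22.2 pos [474.8  16.4 130. ] jaw deg -15.35 toolz [ 0.026  0.008 -1.   ] F [ 0.2  0.1 -0.5] g 0.498 j [-0.22  0.3   1.8   0.02  1.02  0.04]
```

Emit:
{"fn": "play_rows", "kwargs": {"plan": [[-10, 10, 0, 0, 0, 0.11, -1], [-10, 9, 0, 0, 0, 0.1, -1], [-4, 1, -5, 0, 0, 0, -1], [0, 0, -5, 0, 0, 0, -1]]}}

```text
time_s: 22.57
eef_pos: [448.9, 37.5, 123.3]
ee_rot: [0.005, 0.722, 0.692, 0.014]
force: [-0.5, -0.9, -0.9]
grip_width: 0.494
```

```bash
python3 - <<'E'
from h import *
st(); c=cap('wrist','w14'); blobs(c,78,[('blue',100,130)])
cv2.imwrite('pics/w14v.png',c['img'])
E
```

```text
t22.6 pos [448.9  37.5 123.3] jaw deg -2.48 toolz [ 0.028  0.012 -1.   ] F [-0.5 -0.9 -0.9] g 0.494 j [-0.19  0.26  1.88  0.02  0.98 -0.16]
blue [ 260   81  133   77 9524] [454.6  99.1  78. ]
```

View pics/w14v.png

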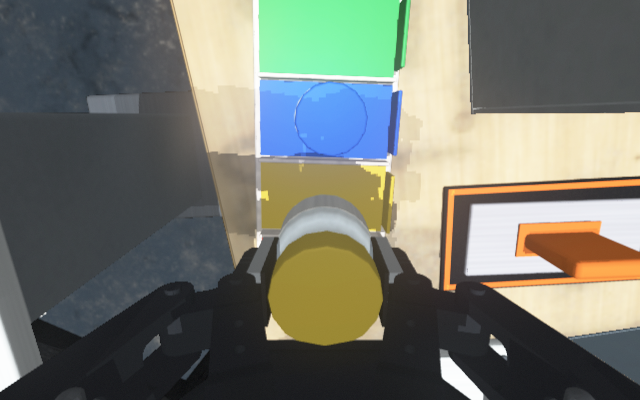

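The blue jar stands in the blue bay (lid centre ~(330,119)) and the bar is still centred on its mat. I'll lower the yellow jar.

Emit:
{"fn": "play_rows", "kwargs": {"plan": [[0, 0, -20, 0, 0, 0, -1], [0, 0, -25, 0, 0, 0, -1], [0, 0, -20, 0, 0, 0, -1], [0, 0, -10, 0, 0, 0, -1], [0, 0, -4, 0, 0, 0, -1]]}}

```text
time_s: 23.03
eef_pos: [452.6, 34.7, 41.3]
ee_rot: [0.007, 0.728, 0.686, 0.015]
force: [-0.3, 0.1, -1.1]
grip_width: 0.494
```

```bash
python3 - <<'E'
from h import *
st(); c=load('w14'); print(px2w(c,330,119,78)); print([px2w(c,u,v,22) for u,v in [(330,79),(330,159)]])
E
```

```text
t23.0 pos [452.6  34.7  41.3] jaw deg -3.41 toolz [ 0.032  0.01  -0.999] F [-0.3  0.1 -1.1] g 0.494 j [-0.19  0.41  1.94  0.02  0.76 -0.15]
[456.6  99.3  78. ]
[array([460.2, 125.9,  22. ]), array([458. ,  69.2,  22. ])]
```

Emit:
{"fn": "play_rows", "kwargs": {"plan": [[-2, 2, -3, 0, 0, 0, -1], [0, 0, -3, 0, 0, 0, -1], [0, 0, -3, 0, 0, 0, -1], [0, 0, -2, 0, 0, 0, -1]]}}

```text
time_s: 23.37
eef_pos: [452.7, 36.1, 37.0]
ee_rot: [0.008, 0.729, 0.684, 0.016]
force: [-8.2, 0.3, 16.8]
grip_width: 0.493
```

Emit:
{"fn": "play_rows", "kwargs": {"plan": [[0, 0, 0, 0, 0, 0, -0.2], [0, 0, 0, 0, 0, 0, 0.2], [0, 0, 0, 0, 0, 0, 0.5], [0, 0, 0, 0, 0, 0, 0.6], [0, 0, 30, 0, 0, 0, 0.6]]}}

```text
time_s: 23.78
eef_pos: [452.5, 35.9, 66.6]
ee_rot: [0.007, 0.731, 0.682, 0.015]
force: [-0.2, 0.1, -1.0]
grip_width: 0.798
```

Emit:
{"fn": "play_rows", "kwargs": {"plan": [[0, 0, 40, 0, 0, 0, 0.6], [0, 0, 40, -0.01, 0.032, 0, 0.6], [0, 0, 35, 0, 0, -0.12, 1], [0, -25, 0, 0, 0, -0.12, 1], [0, -25, 0, 0, 0, -0.12, 1]]}}

```text
time_s: 24.2
eef_pos: [452.8, -12.8, 191.3]
ee_rot: [0.001, 0.844, 0.537, 0.002]
force: [-0.5, 0.8, -0.5]
grip_width: 1.001
```

Emit:
{"fn": "play_rows", "kwargs": {"plan": [[-5, -25, 0, 0, 0, -0.12, 1], [-5, -25, 0, 0, 0, -0.12, 1], [-5, -25, 0, 0, 0, -0.12, 1], [-5, -20, 0, 0, 0, -0.12, 1], [-5, -10, 0, 0, 0, -0.12, 1]]}}

```text
time_s: 24.62
eef_pos: [428.0, -124.7, 193.1]
ee_rot: [0.004, 0.968, 0.25, 0.003]
force: [0.1, 0.3, -0.6]
grip_width: 1.0
```

```bash
python3 - <<'E'
from h import *
st()
E
```

```text
t24.6 pos [ 428.  -124.7  193.1] jaw deg -61.02 toolz [ 0.008 -0.007 -1.   ] F [ 0.1  0.3 -0.6] g 1.000 j [-0.55  0.17  1.79 -0.    1.18  0.52]
```

Emit:
{"fn": "play_rows", "kwargs": {"plan": [[-1, -1, 0, 0, 0, -0.12, 1], [-1, 0, 0, 0, 0, -0.12, 1], [-1, 0, 0, 0, 0, -0.12, 1], [-1, 0, 0, 0, 0, -0.12, 1], [0, 0, 0, 0, 0, -0.04, 1]]}}

```text
time_s: 25.03
eef_pos: [423.0, -129.5, 192.7]
ee_rot: [0.005, 1.0, -0.02, 0.002]
force: [0.4, 0.4, 0.2]
grip_width: 1.001
```

```bash
python3 - <<'E'
from h import *
st(); c=cap('wrist','w15'); t=cap('top','top4')
a=t['img'][115:235,300:480]
cv2.imwrite('pics/m4.png',np.hstack([cv2.resize(c['img'],(400,250)),cv2.resize(a,(400,250))]))
for n in (61,):
  for j,(x,y) in dict(red=(448,-25),yellow=(452,36),blue=(455,98)).items(): print(j,w2px(t,(x,y,78)))
E
```

```text
t25.0 pos [ 423.  -129.5  192.7] jaw deg -92.30 toolz [ 0.003 -0.01  -1.   ] F [0.4 0.4 0.2] g 1.001 j [-0.56  0.16  1.79 -0.01  1.18  1.05]
red (np.float64(375.5284619502662), np.float64(220.12761370747006))
yellow (np.float64(355.46523596554823), np.float64(218.2779509323007))
blue (np.float64(335.1033105786987), np.float64(216.75089227513487))
```

View pics/m4.png

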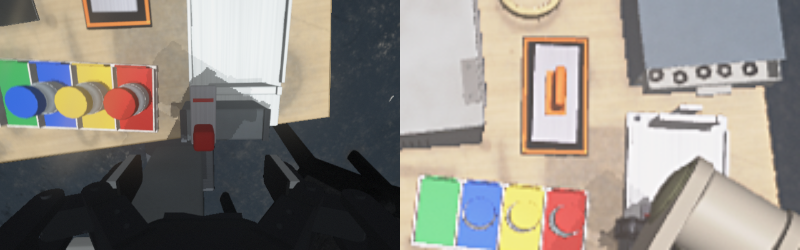

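All three jars stand in their own bays, the bar is centred on the mat, and the lock grip lies on the jaw midline at col ~325. I'll close the lock.

Emit:
{"fn": "play_rows", "kwargs": {"plan": [[-2, 0, -30, 0, 0.01, 0.01, 1], [-1, 0, -30, 0, 0, 0, 1], [-1, 0, -14, 0, 0, 0, 0.3], [-1, 0, -8, 0, 0, 0, -1], [-1, 0, -3, 0, 0, 0, -1]], "grip_force": 50}}

```text
time_s: 25.55
eef_pos: [418.0, -129.9, 105.7]
ee_rot: [0.006, 1.0, -0.006, -0.001]
force: [0.0, -0.8, -0.3]
grip_width: 0.609
```

Emit:
{"fn": "play_rows", "kwargs": {"plan": [[0, 0, -3, 0, 0, 0, -1], [0, 0, -2, 0, 0, 0, -1], [0, 0, 0, 0, 0, 0, -1], [0, 0, 0, 0, 0, 0, -1], [0, 0, 0, 0, 0, 0, -1]]}}

```text
time_s: 25.97
eef_pos: [418.0, -130.2, 101.5]
ee_rot: [0.007, 1.0, -0.005, -0.001]
force: [-1.0, -0.5, -6.3]
grip_width: 0.325
```

```bash
python3 - <<'E'
from h import *
st()
E
```

```text
t26.0 pos [ 418.  -130.2  101.5] jaw deg -90.54 toolz [-0.003 -0.013 -1.   ] F [-1.  -0.5 -6.3] g 0.325 j [-0.56  0.29  1.92 -0.02  0.94  1.03]
```

Emit:
{"fn": "play_rows", "kwargs": {"plan": [[0, -8, 0, 0, 0, 0, -1], [0, -12, 0, 0, 0, 0, -1], [0, -12, 0, 0, 0, 0, -1], [0, -10, 0, 0, 0, 0, -1], [0, -6, 0, 0, 0, 0, -1]]}}

```text
time_s: 26.38
eef_pos: [416.8, -180.5, 101.4]
ee_rot: [0.005, 1.0, -0.004, -0.003]
force: [-0.7, 3.0, -0.9]
grip_width: 0.329
```

Emit:
{"fn": "play_rows", "kwargs": {"plan": [[0, -5, 0, 0, 0, 0, -1], [0, -5, 0, 0, 0, 0, -1], [0, -5, 0, 0, 0, 0, -1], [0, -5, 0, 0, 0, 0, -1]]}}

```text
time_s: 26.72
eef_pos: [416.4, -183.7, 101.0]
ee_rot: [-0.019, 1.0, -0.009, -0.004]
force: [5.5, 36.2, 11.2]
grip_width: 0.328
```

```bash
python3 - <<'E'
from h import *
st()
E
```

```text
t26.7 pos [ 416.4 -183.7  101. ] jaw deg -91.02 toolz [-0.009  0.038 -0.999] F [ 5.5 36.2 11.2] g 0.328 j [-0.69  0.33  1.85  0.03  0.99  0.88]
```

Emit:
{"fn": "play_rows", "kwargs": {"plan": [[0, 0, 0, 0, 0, 0, -0.2], [0, 0, 0, 0, 0, 0, 0.5], [0, 0, 0, 0, 0, 0, 1], [0, 0, 0, 0, 0, 0, 1], [0, 0, 30, 0, 0, 0, 1]]}}

```text
time_s: 27.13
eef_pos: [416.4, -184.8, 128.8]
ee_rot: [-0.02, 1.0, -0.009, -0.005]
force: [-0.0, 0.6, -0.7]
grip_width: 0.941
```

Emit:
{"fn": "play_rows", "kwargs": {"plan": [[0, 0, 40, 0, 0, 0, 1], [-10, -20, 30, 0, 0, 0, 1], [-20, -30, 0, 0, 0, 0, 1], [-20, -30, 0, 0, 0, 0, 1], [-20, -30, 0, 0, 0, 0, 1]]}}

```text
time_s: 27.55
eef_pos: [347.3, -299.6, 209.1]
ee_rot: [-0.013, 1.0, -0.005, -0.001]
force: [0.7, -1.0, -0.3]
grip_width: 0.999
```

Emit:
{"fn": "play_rows", "kwargs": {"plan": [[-20, -30, 0, 0, 0, 0, 1], [-20, -30, 0, 0, 0, 0, 1], [-10, -30, 0, 0, 0, 0, 1], [0, 0, 0, 0, 0, 0, 1]]}}

```text
time_s: 27.88
eef_pos: [289.7, -401.2, 211.3]
ee_rot: [-0.007, 1.0, -0.008, -0.0]
force: [-0.2, -0.5, -1.6]
grip_width: 1.001
```

```bash
python3 - <<'E'
from h import *
st(); t=cap('top','top5')
a=t['img'][115:245,285:480]
cv2.imwrite('pics/m5.png',cv2.resize(a,(780,520),interpolation=cv2.INTER_CUBIC))
E
```

```text
t27.9 pos [ 289.7 -401.2  211.3] jaw deg -90.91 toolz [-0.     0.015 -1.   ] F [-0.2 -0.5 -1.6] g 1.001 j [-1.19  0.27  1.61  0.01  1.28  0.4 ]
```

View pics/m5.png

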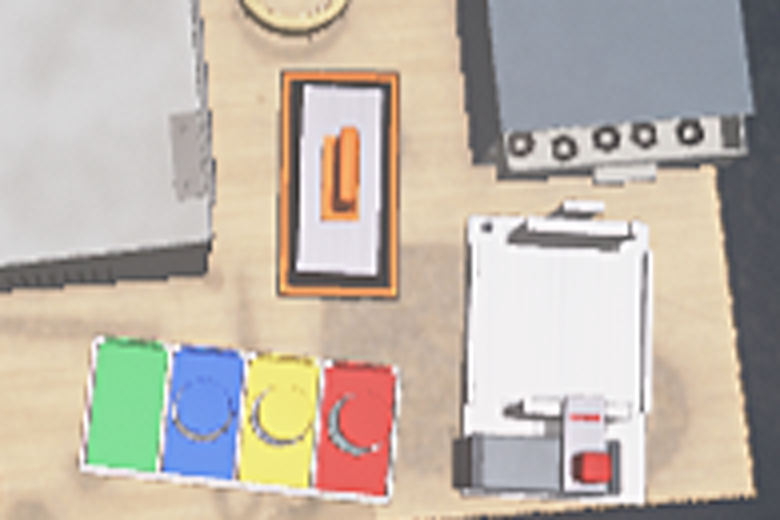

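The final view shows the bar centre at (341,180) against the outline centre (339,183). The jars are centred in the blue, yellow and red bays, the lock is home at (590,466), and the arm is clear. Handing in.

```bash
python3 -c "
from rig import ctrl; print(ctrl.finish_job())"
```

```text
the job is handed in; nothing more can be done
None
```

The job is done and handed in at about 28 s on the robot's clock; the hand-in reports no verdict.

**What I did:**
- **Lock, opening:** I slid it to its open stop, pressing until the wrist force reached 36 N.
- **Hold-down bar:** I lifted it off and laid it on its mat.
- **Jars:** I stood the red, blue and yellow jars in the bays of their lids' colours. There was no green jar in this start.
- **Lock, closing:** I slid it home again, pressing to 36 N. It moved about 54 mm between the stops, against the 55 mm given.

**Last checks (top view, arm clear):**
- The bar is within about 3 mm of the outline's middle.
- The three jars stand near the middle of their own bays, and the lock shows as home.
- I saw no sign of the bar being knocked or of the grip slackening.

**Disagreements:**
- The top and wrist cameras differed by about 3–6 mm across the rack. I aimed between the two, inside the 12 mm allowed.
- On closing, the jaws held about 28 mm across, so they probably caught the lock's wider base rather than the 22 mm grip. It slid normally.
- I kept clear of the beaker, dropper and spanner, but the final picture does not cover them, so I did not check that they stayed put.

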